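Spring open the counter waste bin

TASK

Open the round steel waste bin on the kitchen worktop so that peelings can go in: find the hidden push button sunk in its flat top, press it gently with the fingertips to let the catch go, and leave the lid sprung fully open. Do not lift, tip or push the bin away, and leave the jar, the bowl and the garlic where they are.

Things in the scene. Friction and masses are not known exactly. Their poses are not given: they have to be found in the camera images.
- bin: Loose round waste bin, about 2.5 kg: steel cylinder 236 mm in diameter, 200 mm high, standing on the work surface; origin at the centre of its underside, z up. Its own x and y tell nothing of the button, since the whole top can sit turned in the shell. The button is on the side facing the robot, at most 75 degrees either way from world -x as seen from the bin's axis; look or feel for it.
- bin_top (a point): Centre of the bin's flat level top, 200 mm above the underside, on its axis. Steel lid across the middle; grey plastic segments at both ends, the wider one holding the button, the narrower one the hinge, all level. A fingertip meets firm top at 200 mm everywhere but at the button, where it drops 4 mm farther. Pressing elsewhere does nothing.
- release (a joint): Push button: grey plate of the segment's own plastic in a recess 46 mm along the bin's radius by 52 mm across it, its middle 80 mm from the axis; the plate lies 4 mm below the flat top. Value in m: 0 at rest, 0.006 fully in (10 mm below the top). Goes straight down on a spring, about 2 N at first, 5 N fully in; the catch lets go at about 4 mm. It springs back when let go.
- lid (a joint): Angle of the steel lid in rad: 0 shut and level with the top, 1.40 fully open. 120 mm from hinge to free edge; the free edge lies 50 mm from the bin's axis on the button's side. Only the button's catch holds it shut; once let go, a damped spring swings the free edge up and away from the button to 1.40 in one to two seconds, and it stays there, standing 120 mm above the top.
- jar: Loose amber glass jar with a steel cap, 64 mm in diameter, 100 mm high, origin at the centre of its underside; bystander.
- bowl: Loose small steel bowl, 124 mm across, 50 mm high, origin at the centre of its underside; bystander.
- garlic: Loose white garlic bulb, 54 mm across, 56 mm high, origin at the centre of its underside; bystander.

How it is judged:
On the way, in this order (a step that is already met when the one before it is completed fails the run):
1. a fingertip presses the push button in far enough to let the catch go (value of joint release above 0.003 m and contact force between the fingers and bin above 0.5 N), for 0.02 s.
2. the lid has sprung open (value of joint lid above 1.25 rad), for 0.1 s.
At the end, for the whole second after the job is handed in: The lid stands open past 1.25 rad and at rest, the push button is let go, the bin stands upright on the work surface within 30 mm of its start, and the jar, the bowl and the garlic are within 20 mm of theirs (value of joint lid above 1.25 rad and velocity of joint lid below 0.1 rad/s and value of joint release below 0.002 m and height (world z) of bin below 0.008 m and angle between bin's own z axis and vertical below 0.05 rad and distance of bin from where it was at the start of the episode below 0.03 m and distance of each of jar, bowl, garlic from where it was at the start of the episode below 0.02 m); the robot touches nothing.
It fails at once if the bin is lifted off the work surface or tipped (height (world z) of bin above 0.012 m or angle between bin's own z axis and vertical above 0.12 rad).
It fails at once if the bin is pushed more than 40 mm away (distance of bin from where it was at the start of the episode above 0.04 m).
It fails at once if the bin is struck or pressed with more than 90 N (contact force between the fingers and bin above 90 N).
It fails at once if the jar, the bowl or the garlic is lifted, knocked over or shoved more than 30 mm (distance of any of jar, bowl, garlic from where it was at the start of the episode above 0.03 m).
It also fails if it takes over 58 s, if anything falls off the work surface, if the arm or the gripper's body presses on something with over 40 N, if the wrist force passes 120 N, or if a joint passes its speed limit or range.

ROBOT

A 6-joint arm with a two-finger parallel gripper is mounted at the origin on the work surface. World frame = base frame: x ahead of the robot, y to its left, z up, the work surface at z = 0. Lengths are in m, angles in rad, forces in N, time in s.
With the tool pointing down it reaches from about 0.25 to 0.775 m from the base axis. Payload 4 kg.
Tool frame: the origin (TCP) lies between the finger pads; the fingertips stand 19 mm ahead of it and the grasp point (between the pads) is the TCP; z points along the fingers, y is the direction in which the jaws open and shut (so a half turn about z gives the same grasp; the last joint's range is limited). The gripper opens to 85 mm and grips with 20 to 120 N. Pads are 22 mm wide; open, the fingers measure 114 mm over their backs; the gripper's body (76 mm by 85 mm) begins 54 mm behind the grasp point. The pads swing forward as they close: fully open they stand 13 mm farther back than shut.
Start: joints at [-0.103, 0.087, 1.371, -0, 1.684, -0.103], TCP at [0.55, -0, 0.25] pointing down, gripper open.
Joint ranges: [-3.1, 3.1], [-0.76, 2.03], [0.27, 2.55], [-1.08, 4.22], [0.17, 2.65], [-2.57, 2.57]. Speed limits (rad/s): [2.79, 2.79, 3.14, 3.14, 3.14, 3.14].

INTERFACE

Orientations are given as a rotation vector (axis times angle).
In Python, from workcell import * gives the robot as it stands.
- The arm moves only by the shell command python3 -m creep 'ROWS' [OPENING] [FORCE]. ROWS is JSON, a list of rows, each an object of numbers: "x", "y", "z": the shift along the tool's x, y, z normalised to -1 to 1, where 1 is 25 cm; "rx", "ry", "rz": the turn, a rotation vector about the tool's x, y, z normalised to -1 to 1, where 1 is 120 degrees. In form: [{"x": .., "y": .., "z": .., "rx": .., "ry": .., "rz": ..}, ...]. A call has 1 to 12 rows; each row shifts and turns the commanded pose from where the row before left it, along the tool's axes as they then stand; what a row does not reach is not made up. A row lasts 1/10 s, in which the tool goes at most 50 mm and 8.59 degrees, less where a joint would pass 70% of its speed; a pose out of reach is approached as far as the arm can. A call with a number of a shift or a turn outside -1 to 1 is refused whole. A call with a gripper value outside its range is refused whole. OPENING is the opening, from -1 (shut) to 1 (fully open), set as the call begins (- or left out, the last holds). The fingers move at their own pace and stop on an object; FORCE is the grip in N (left out, the last holds). Time passes only in rows, so rows that do not move let the fingers close. It gives the time, the measured TCP pose, the force and the opening at its end, in the units of the state.
- sense(): the state, without advancing time (a new reading comes with each control period).
- snapshot(name): name is "scene" or "side" or "wrist"; returns a dict with "image" (400x640x3 uint8, red, green, blue), "mtx" (3x3 intrinsics, pixels), "rvec" (rotation vector, rad) and "tvec" (3), from world to camera coordinates, as OpenCV has them. Camera axes: x right, y down, z forward; pixel columns grow to the right and rows downward; lengths in m; the calibration is good to about 2 mm. A picture is of the moment at which its call begins. There is no depth.
- close_job(): hands the job in, once; it reports no verdict.
The state is a dict: "time": time; "qpos": joint angles; "qvel": joint speeds; "effort": joint torques, N m; "tcp_pos": TCP position; "tool_rot": TCP orientation; "force": force on the tool from outside, world axes, zero at the start; "torque": the same for the moment, N m; "grip_width": opening from 0.0 (shut) to 1.0 (fully open).
Only numpy, scipy, OpenCV 4.12 (cv2) and the standard library are available. Lean on these libraries where they do the work, as an engineer would, in place of code of your own. Each camera call takes 0.05 s, during which the arm holds its last target. There are 200 camera calls.

## Working session

There is one attempt and no reset: what is moved stays moved. The work goes in short steps, Python scripts to look and compute and a shell command to move; the robot and the scene stay as the last step left them, time stands still between calls to the robot, and variables do not carry over. Pictures are saved under pics/ and viewed, about 8 in all and at most 12, crops included, and the job is handed in when it is done.

```bash
mkdir -p pics; cat > h.py <<'E'
import numpy as np,cv2
from workcell import *
def snap(n,f):
    s=snapshot(n); cv2.imwrite('pics/'+f,cv2.cvtColor(s['image'],cv2.COLOR_RGB2BGR)); np.savez('pics/'+f[:-4],**{k:s[k] for k in('mtx','rvec','tvec')}); return s
def ray(f,uv,z):
    s=np.load('pics/'+f+'.npz'); R=cv2.Rodrigues(s['rvec'])[0]; t=s['tvec'].ravel()
    c=-R.T@t; d=R.T@np.linalg.solve(s['mtx'],[uv[0],uv[1],1.]); return c+d*(z-c[2])/d[2]
def proj(f,P):
    s=np.load('pics/'+f+'.npz'); return cv2.projectPoints(np.array(P,float).reshape(-1,1,3),s['rvec'],s['tvec'],s['mtx'],None)[0].reshape(-1,2)
E
python3 - <<'E'
from h import *
a=snap('scene','a.png')['image'];b=snap('side','b.png')['image'];c=snap('wrist','c.png')['image']
z=np.zeros((400,640,3),np.uint8)
m=np.vstack([np.hstack([a,b]),np.hstack([c,z])])[...,::-1]
for f in 'abc':
    s=np.load(f'pics/{f}.npz');print(f,(-cv2.Rodrigues(s['rvec'])[0].T@s['tvec'].ravel()).round(3))
print(sense())
E
```

```text
a [1.015 0.612 0.926]
b [0.299 0.47  1.057]
c [0.55  0.067 0.374]
{'time': 0.15, 'qpos': array([-1.03103056e-01,  8.77957902e-02,  1.37190843e+00,  3.91986928e-05,
        1.68359013e+00, -1.03079256e-01]), 'qvel': array([ 0.00189162, -0.00314976, -0.0065914 ,  0.00024558,  0.00063673,
        0.00077   ]), 'effort': array([ 1.22744677e-03, -3.52374566e+01, -3.13678122e+01, -1.70676763e-04,
        8.12124257e-03, -6.53522420e-05]), 'tcp_pos': array([5.49655477e-01, 4.13222526e-05, 2.49401536e-01]), 'tool_rot': array([-2.22051147e+00, -2.22046834e+00,  1.63737908e-03]), 'force': array([-0.92547256,  0.18275432,  0.03851255]), 'torque': array([-0.04416249,  0.04756266,  0.00173413]), 'grip_width': 0.9977698431072809}
```

View pics/a.png

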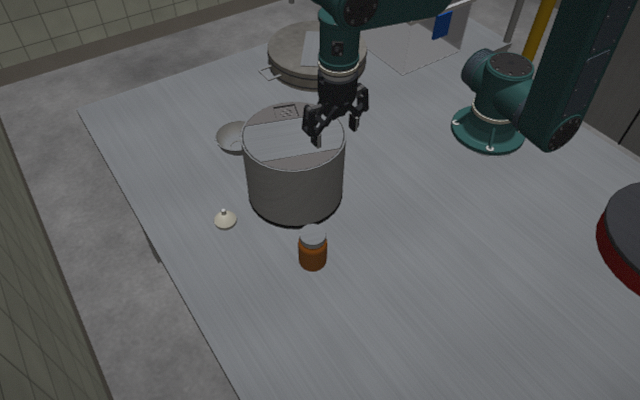

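View pics/c.png

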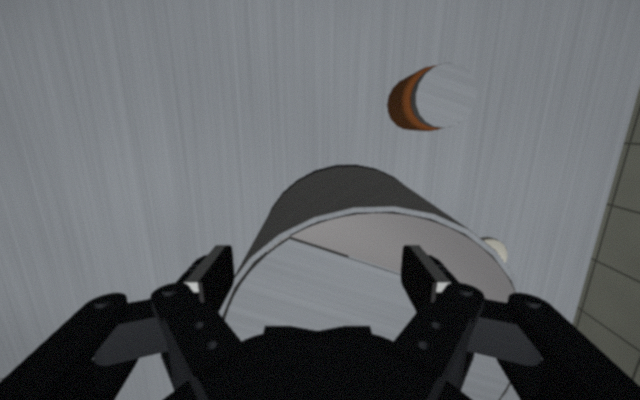

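The scene view shows the bin top (rim from about 243 to 345 across, rows 103–168). The button recess is near (287,111) and the hinge segment is on the near side. The wrist view shows the lid edge and the bin under the gripper. Next I'll fit the rim and enlarge a crop.

```bash
python3 - <<'E'
from h import *
for uv in [(287,111),(273,105),(298,104),(300,117),(275,120),(243,137),(345,140)]: print(uv,ray('a',uv,.2).round(3))
from itertools import product
a=cv2.imread('pics/a.png')[90:230,225:365];b=cv2.imread('pics/b.png')
cv2.imwrite('pics/d.png',np.hstack([cv2.resize(a,(400,400),interpolation=2),cv2.resize(b,(400,250)).__class__ and cv2.copyMakeBorder(cv2.resize(b,(400,250)),0,150,0,0,0)]))
E
```

```text
(287, 111) [ 0.561 -0.173  0.2  ]
(273, 105) [ 0.577 -0.21   0.2  ]
(298, 104) [ 0.526 -0.181  0.2  ]
(300, 117) [ 0.548 -0.138  0.2  ]
(275, 120) [ 0.601 -0.16   0.2  ]
(243, 137) [ 0.69  -0.149  0.2  ]
(345, 140) [ 0.508 -0.017  0.2  ]
```

View pics/d.png

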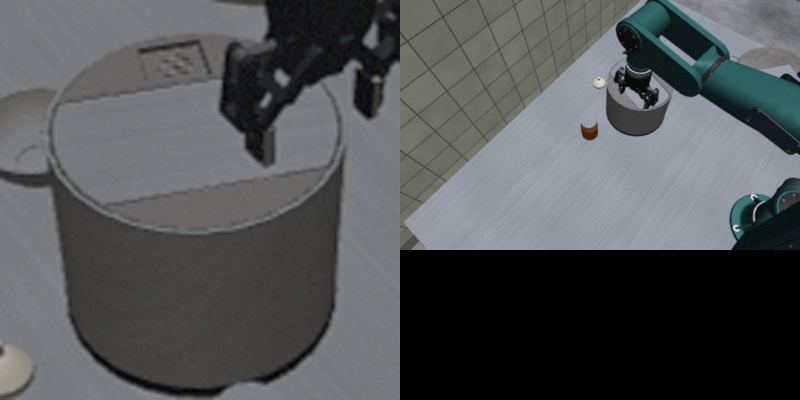

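The crop (2.86 px per image px) shows the button recess with corners at (137,47), (200,37), (211,75), (143,85). The rim touches (49,130), (342,130), (200,232), and the hinge line runs (105,205)–(325,165).

```bash
python3 - <<'E'
from h import *
from scipy.optimize import least_squares
g=lambda L:np.array([ray('a',(225+u*.35,90+v*.35),.2)[:2] for u,v in L])
rim=g([(49,130),(342,130),(200,232),(110,50),(190,33),(75,188),(310,195)])
c=least_squares(lambda p:np.hypot(*(rim-p).T)-.118,[.59,-.1]);print('centre',c.x,c.fun.round(4))
q=g([(137,47),(200,37),(211,75),(143,85)]);m=q.mean(0);print(q.round(3),m)
d=m-c.x;print('radius',np.hypot(*d),'ang from -x',np.degrees(np.arctan2(-d[1],-d[0])))
h=g([(105,205),(325,165),(60,103),(205,80)]);
for i in(0,2):
    e=h[i+1]-h[i];n=np.array([-e[1],e[0]])/np.hypot(*e);print('normal',n,'ang',np.degrees(np.arctan2(-n[1],-n[0])),'dist',(h[i]-c.x)@n)
th=[np.r_[c.x+.118*np.array([np.cos(a),np.sin(a)]),.2] for a in np.linspace(0,6.28,60)]
im=cv2.imread('pics/a.png')
E
```

```text
centre [ 0.58945372 -0.09728584] [-0.0032 -0.0054 -0.0007 -0.0009 -0.0039 -0.0034 -0.0018]
[[ 0.58  -0.205]
 [ 0.53  -0.188]
 [ 0.548 -0.142]
 [ 0.601 -0.161]] [ 0.564669   -0.17384741]
radius 0.08047332581971597 ang from -x 72.06205753416343
normal [-0.321793   -0.94681005] ang 71.22860711548208 dist -0.06969800440091078
normal [-0.33386583 -0.94262061] ang 70.49641572989049 dist 0.050457990855249164
```

Radius 80.5 mm, free edge +50 mm and hinge −70 mm all match the given sizes, so the button is at about (0.564, −0.173), 71° from −x. I'll shut the gripper and move above it.

```bash
python3 -m creep '[{"z":-0.04},{"x":-0.117,"y":0.009},{"x":-0.117,"y":0.009},{"x":-0.117,"y":0.009},{"x":-0.117,"y":0.009},{"x":-0.117,"y":0.009},{"x":-0.119,"y":0.009},{"rz":0.0515},{"rz":0.0515},{"rz":0.0515},{"z":0},{"z":0}]' -1 20; python3 - <<'E'
from h import *
s=sense();print(s['tcp_pos'],cv2.Rodrigues(s['tool_rot'])[0].round(3),s['force'],s['grip_width'])
a=snap('wrist','e.png')['image'];b=snap('scene','f.png')['image'][70:220,210:450]
cv2.imwrite('pics/g.png',np.hstack([cv2.resize(a,(400,250)),cv2.resize(b,(400,250))])[...,::-1])
print(proj('e',[[.5895-.317*r,-.0973-.948*r,.2] for r in (.057,.08,.103)]))
E
```

```text
[5.49655477e-01 4.13222526e-05 2.49401536e-01] [[ 0.     1.    -0.002]
 [ 1.    -0.     0.   ]
 [ 0.    -0.002 -1.   ]] [-0.92547256  0.18275432  0.03851255] 0.9977698431072809
[[344.50407478 406.61732316]
 [334.97928751 427.00869936]
 [325.9195893  446.40437812]]validation failed for argument at $[0]...
```

View pics/g.png

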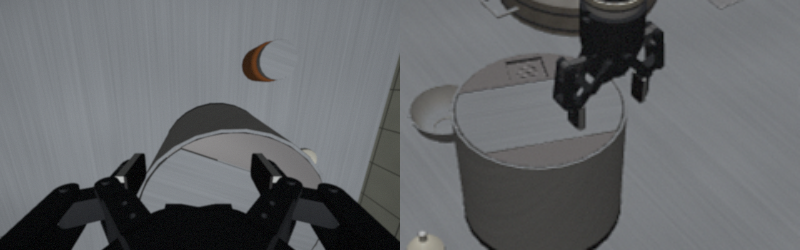

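The call was refused and the arm hasn't moved: each row needs all six keys. Sending it again with full rows.

```bash
python3 -m creep '[{"x":0,"y":0,"z":-0.04,"rx":0,"ry":0,"rz":0},{"x":-0.117,"y":0.009,"z":0,"rx":0,"ry":0,"rz":0},{"x":-0.117,"y":0.009,"z":0,"rx":0,"ry":0,"rz":0},{"x":-0.117,"y":0.009,"z":0,"rx":0,"ry":0,"rz":0},{"x":-0.117,"y":0.009,"z":0,"rx":0,"ry":0,"rz":0},{"x":-0.117,"y":0.009,"z":0,"rx":0,"ry":0,"rz":0},{"x":-0.119,"y":0.009,"z":0,"rx":0,"ry":0,"rz":0},{"x":0,"y":0,"z":0,"rx":0,"ry":0,"rz":0.0515},{"x":0,"y":0,"z":0,"rx":0,"ry":0,"rz":0.0515},{"x":0,"y":0,"z":0,"rx":0,"ry":0,"rz":0.0515},{"x":0,"y":0,"z":0,"rx":0,"ry":0,"rz":0},{"x":0,"y":0,"z":0,"rx":0,"ry":0,"rz":0}]' -1 20; python3 - <<'E'
from h import *
s=sense();print(s['tcp_pos'],cv2.Rodrigues(s['tool_rot'])[0].round(3),s['force'],s['grip_width'])
a=snap('wrist','e.png')['image'];b=snap('scene','f.png')['image'][70:220,210:450]
cv2.imwrite('pics/g2.png',np.hstack([cv2.resize(a,(400,250)),cv2.resize(b,(400,250))])[...,::-1])
print(proj('e',[[.5895-.317*r,-.0973-.948*r,.2] for r in (.057,.08,.103)]),proj('e',[s['tcp_pos']-[0,0,.019]]))
E
```

```text
time: 1.45
tcp_pos: [0.5636, -0.176, 0.2609]
tool_rot: [2.548, 1.837, 0.001]
force: [0.4, -0.0, -0.3]
grip_width: -0.0
[ 0.56364963 -0.17604406  0.26092857] [[ 0.316  0.949  0.001]
 [ 0.949 -0.316 -0.   ]
 [-0.     0.001 -1.   ]] [ 0.39642821 -0.015137   -0.29603654] -0.0002409590991253201
[[316.50066919 187.73857191]
 [316.48464383 219.95324102]
 [316.4695858  250.22333753]] [[317.19811942 249.5522737 ]]
```

View pics/g2.png

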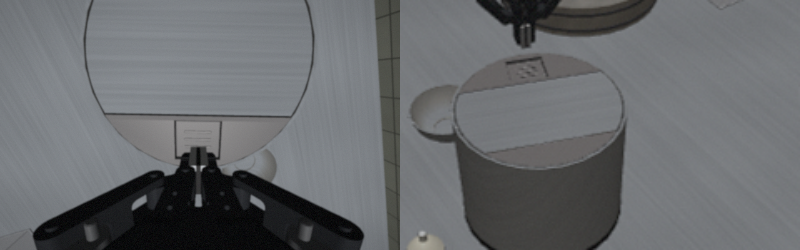

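In the wrist view the recess runs from 280 to 354 across, centred at about 317, with its far edge at row 192. The prediction was 188, so the fingertip lies over the button on the same column. I'll lower it to just above.

```bash
python3 -m creep '[{"x":0,"y":0,"z":0.04,"rx":0,"ry":0,"rz":0},{"x":0,"y":0,"z":0.04,"rx":0,"ry":0,"rz":0},{"x":0,"y":0,"z":0.04,"rx":0,"ry":0,"rz":0},{"x":0,"y":0,"z":0.036,"rx":0,"ry":0,"rz":0},{"x":0,"y":0,"z":0.01,"rx":0,"ry":0,"rz":0},{"x":0,"y":0,"z":0.01,"rx":0,"ry":0,"rz":0},{"x":0,"y":0,"z":0,"rx":0,"ry":0,"rz":0},{"x":0,"y":0,"z":0,"rx":0,"ry":0,"rz":0}]'
```

```text
time: 2.35
tcp_pos: [0.5637, -0.1761, 0.2168]
tool_rot: [2.55, 1.834, 0.001]
force: [-0.4, -0.0, 1.3]
grip_width: -0.003
```

The tip is at about 198 mm with little force, so it's inside the recess. Pressing gently now.

```bash
python3 -m creep '[{"x":0,"y":0,"z":0.005,"rx":0,"ry":0,"rz":0},{"x":0,"y":0,"z":0.005,"rx":0,"ry":0,"rz":0},{"x":0,"y":0,"z":0.005,"rx":0,"ry":0,"rz":0},{"x":0,"y":0,"z":0.005,"rx":0,"ry":0,"rz":0},{"x":0,"y":0,"z":0.004,"rx":0,"ry":0,"rz":0},{"x":0,"y":0,"z":0.004,"rx":0,"ry":0,"rz":0},{"x":0,"y":0,"z":0,"rx":0,"ry":0,"rz":0}]'; python3 - <<'E'
from h import *
s=sense();print(s['force'])
a=snap('wrist','i.png')['image'];b=snap('scene','j.png')['image'][50:200,210:450]
cv2.imwrite('pics/k.png',np.hstack([cv2.resize(a,(400,250)),cv2.resize(b,(400,250))])[...,::-1])
E
```

```text
time: 3.05
tcp_pos: [0.5637, -0.1762, 0.2097]
tool_rot: [2.549, 1.834, 0.001]
force: [0.6, -0.2, 4.2]
grip_width: -0.0
[ 0.55900572 -0.17142589  4.17274585]
```

View pics/k.png

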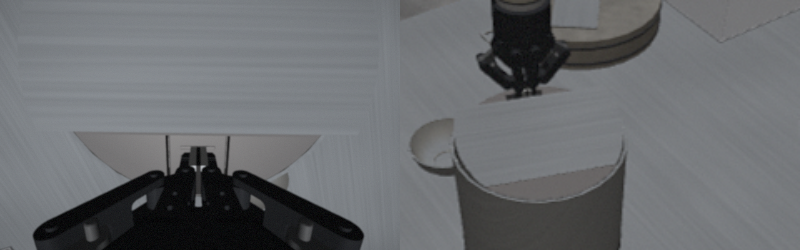

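The force is 4.2 N and the lid is lifting (its free edge is raised in both views). I'll back off straight up out of the recess, then outward.

```bash
python3 -m creep '[{"x":0,"y":0,"z":-0.08,"rx":0,"ry":0,"rz":0},{"x":-0.1,"y":0,"z":-0.06,"rx":0,"ry":0,"rz":0},{"x":-0.15,"y":0,"z":-0.06,"rx":0,"ry":0,"rz":0},{"x":-0.15,"y":0,"z":-0.06,"rx":0,"ry":0,"rz":0},{"x":-0.1,"y":0,"z":-0.06,"rx":0,"ry":0,"rz":0},{"x":0,"y":0,"z":0,"rx":0,"ry":0,"rz":0},{"x":0,"y":0,"z":0,"rx":0,"ry":0,"rz":0},{"x":0,"y":0,"z":0,"rx":0,"ry":0,"rz":0},{"x":0,"y":0,"z":0,"rx":0,"ry":0,"rz":0},{"x":0,"y":0,"z":0,"rx":0,"ry":0,"rz":0},{"x":0,"y":0,"z":0,"rx":0,"ry":0,"rz":0},{"x":0,"y":0,"z":0,"rx":0,"ry":0,"rz":0}]';python3 -m creep '[{"x":0,"y":0,"z":0,"rx":0,"ry":0,"rz":0},{"x":0,"y":0,"z":0,"rx":0,"ry":0,"rz":0},{"x":0,"y":0,"z":0,"rx":0,"ry":0,"rz":0},{"x":0,"y":0,"z":0,"rx":0,"ry":0,"rz":0},{"x":0,"y":0,"z":0,"rx":0,"ry":0,"rz":0},{"x":0,"y":0,"z":0,"rx":0,"ry":0,"rz":0},{"x":0,"y":0,"z":0,"rx":0,"ry":0,"rz":0},{"x":0,"y":0,"z":0,"rx":0,"ry":0,"rz":0},{"x":0,"y":0,"z":0,"rx":0,"ry":0,"rz":0},{"x":0,"y":0,"z":0,"rx":0,"ry":0,"rz":0},{"x":0,"y":0,"z":0,"rx":0,"ry":0,"rz":0},{"x":0,"y":0,"z":0,"rx":0,"ry":0,"rz":0}]'; python3 - <<'E'
from h import *
b=snap('scene','m.png')['image'];s=snap('side','n.png')['image']
cv2.imwrite('pics/o.png',np.hstack([cv2.resize(b[30:280,180:420],(400,416)),cv2.resize(s[60:260,240:480],(400,416))])[...,::-1])
u=np.array([-.317,-.948]);v=np.array([-u[1],u[0]]);c=np.array([.5895,-.0973])
def tip(a,t): 
    p=c+u*(-.07+.12*np.cos(a))+v*t; return [*p,.2+.12*np.sin(a)]
for a in(1.1,1.25,1.4): print(a,((proj('m',[tip(a,-.1),tip(a,0),tip(a,.1)])-[180,30])*[400/240,416/250]).round(0).tolist())
E
```

```text
time: 4.35
tcp_pos: [0.5239, -0.2941, 0.2892]
tool_rot: [-2.55, -1.835, -0.0]
force: [-0.1, 0.4, -0.0]
grip_width: 0.005
time: 5.55
tcp_pos: [0.5238, -0.2945, 0.2893]
tool_rot: [2.55, 1.835, 0.0]
force: [0.6, 0.2, 0.5]
grip_width: 0.001
1.1 [[269.0, 101.0], [191.0, 114.0], [110.0, 127.0]]
1.25 [[273.0, 105.0], [194.0, 118.0], [112.0, 131.0]]
1.4 [[278.0, 110.0], [197.0, 124.0], [114.0, 137.0]]
```

View pics/o.png

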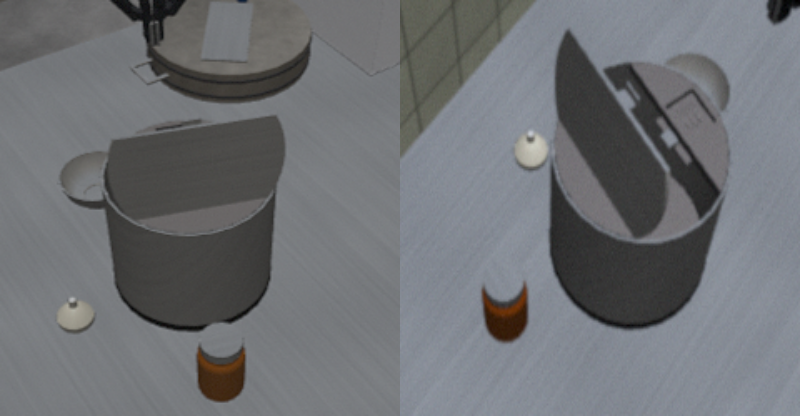

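The lid's top edge runs (110,140)–(282,115) in the left crop, which matches or slightly passes the 1.40 rad prediction. The button is back up in its recess, the bin, jar, bowl and garlic are upright, and the gripper is clear. One last check that the lid is at rest and nothing has shifted, then I'll hand in.

```bash
python3 -m creep '[{"x":0,"y":0,"z":0,"rx":0,"ry":0,"rz":0},{"x":0,"y":0,"z":0,"rx":0,"ry":0,"rz":0},{"x":0,"y":0,"z":0,"rx":0,"ry":0,"rz":0},{"x":0,"y":0,"z":0,"rx":0,"ry":0,"rz":0}]'; python3 - <<'E'
from h import *
p=snap('scene','p.png'); g=lambda f:cv2.imread(f'pics/{f}.png',0).astype(np.float32)
print('lid change',np.abs(g('m')-g('p'))[80:180,230:360].max())
for n,(x,y,w,h) in dict(jar=(295,223,36,52),garlic=(210,202,32,32),bin=(240,175,112,50),bowl=(212,118,30,38)).items():
    print(n,cv2.phaseCorrelate(g('a')[y:y+h,x:x+w].copy(),g('p')[y:y+h,x:x+w].copy()))
close_job()
E
```

```text
time: 6.05
tcp_pos: [0.5238, -0.2945, 0.2893]
tool_rot: [2.55, 1.834, 0.0]
force: [0.4, -1.2, -0.1]
grip_width: 0.001
lid change 7.0
jar ((-0.03265668725749293, 0.028891168384696186), 0.9952498208348153)
garlic ((-0.1278072793760856, -0.05441318141079421), 0.9203956141136587)
bin ((-0.004113616783399721, 0.061577972573594764), 0.9835428331693014)
bowl ((-0.024375417998355076, -0.01648857644258328), 1.0274361375967662)
the job is handed in; nothing more can be done
```

The bin is open and I have handed the job in; the interface gives no verdict, so what follows rests on my own checks. I found the button from the scene camera at about (0.564, −0.173), roughly 71° from world −x. I pressed it with the shut fingertips to about 5 mm at 4.2 N, then backed off up and outward.

- **Lid:** its top edge matched the 1.40 rad prediction in the last picture and did not move over the final half second beyond image noise.
- **Button:** it looked back up in its recess.
- **Bin, jar, bowl and garlic:** each shifted 0.14 px or less between the first and last scene pictures, so none moved noticeably.
- **Robot:** it stood clear of everything, with only sensor noise on the wrist force.

No check failed or disagreed. One early move was refused because its rows lacked some keys; the arm did not move, and I sent it again in full.

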